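Space the joint and hold the tile flush

ROBOT

A 7-joint arm with a two-finger parallel gripper is mounted at the origin on a cart in front of the work surface, level with it; the furniture and walls round the work are solid. World frame = base frame: x ahead of the robot, y to its left, z up, the work surface at z = 0. Lengths are in m, angles in degrees, forces in N, time in s.
With the tool pointing down it reaches from about 0.4 to 0.875 m from the base axis. Payload 4.4 kg.
Tool frame: the origin (TCP) lies on the mounting face of the last link; the fingertips stand 173 mm ahead of it and the grasp point (between the pads) lies 155 mm ahead of it (arm.grasp_offset is the distance from the TCP to the grasp point, in m); z points along the fingers, y is the line along which they close (so a half turn about z gives the same grasp; the last joint's range is limited). The gripper opens to 85 mm and grips with 20 to 120 N. Pads are 22 mm wide; open, the fingers measure 114 mm over their backs; the gripper's body (76 mm by 85 mm) begins 54 mm behind the grasp point. The pads swing forward as they close: fully open they stand 13 mm farther back than shut.
Start: joints at [-69.259, 36.005, 2.206, 86.941, -1.547, 57.084, -1.146], TCP at [0.27, 0.591, 0.405] pointing down, gripper open.
Joint ranges: [-175.42, 175.42], [-21.48, 121.26], [-71.46, 75.88], [10.55, 141.38], [-63.04, 243.04], [13.31, 113.54], [-168.57, 168.57]. Speed limits (degrees/s): [147.25, 147.25, 180, 180, 180, 180, 180].

INTERFACE

Orientations are given as a 3x3 rotation matrix whose columns are the frame's x, y, z axes.
In Python, from rig import sense, optics, job, spotter, arm gives the robot as it stands.
- The arm moves only by the tool jog_arm, never from a script. Its argument "targets" is a list of rows, each an object of numbers: "gripper": the finger opening in mm, from 0 to 85.4; "tx", "ty", "tz": the shift along the world's x, y, z in units of 40 mm (1.0 is 40 mm); "wx", "wy", "wz": the turn, a rotation vector about the world's x, y, z in units of 10 degrees (1.0 is 10 degrees). In form: [{"gripper": .., "tx": .., "ty": .., "tz": .., "wx": .., "wy": .., "wz": ..}, ...]. A call has 1 to 10 rows; each row shifts and turns the commanded pose from where the row before left it; what a row does not reach is not made up. A row lasts 1/8 s, in which the tool goes at most 62.5 mm and 10.7 degrees, less where a joint would pass 70% of its speed; a pose out of reach is approached as far as the arm can. A call is refused whole if a number of a shift passes 1 or a number of a turn 1, either way. A call with a gripper value outside its range is refused whole. The fingers move at their own pace and stop on an object; "force" is the grip in N (left out, the last holds). Time passes only in rows, so rows that do not move let the fingers close. It gives the time, the measured TCP pose, the force, the opening and the grip force at its end, in the units of the state.
- sense(): the state, without advancing time (a new reading comes with each control period).
- optics.capture(name): name is "side" or "top" or "wrist"; returns (picture, depth): 420x560x3 uint8, blue, green, red; 420x560 float32, m along the optical axis (not along the pixel's ray), 0 where there is no reading.
- optics.get_calibration(name): a dict with "intrinsics" (3x3 intrinsics, pixels), "R" (3x3) and "t" (3): a world point X has camera coordinates R X + t; the wrist camera has in their place "mount" (4x4, takes a point from camera to tool coordinates, whose origin is the TCP and whose axes are the flange's). Camera axes: x right, y down, z forward; pixel columns grow to the right and rows downward; lengths in m; the calibration is good to about 2 mm. A picture is of the moment at which its call begins: read the wrist's pose just before it. get_calibration takes no time and is no camera call.
- job.job_done(): hands the job in; it is judged then, once.
Trained networks look in the newest picture that a camera, given by its name, has taken for a name from the list of things; names that differ only in an ending like _2 or _b are one class to them, and where a whole thing is asked for, a point or a joint stands for the part that bears it (a point fixed in the world has none). Each returns a list of dicts, best first, with "p" (0 to 1); they miss things now and then, are a little off and sometimes report something else, mostly with a low value. They report only what shows in the picture. A call takes as long as a camera call.
- spotter.spot_in(name, camera): "at" ([x, y, z] in m, in the coordinates of the camera as it stood for that picture, good to about 4 mm: the middle of the surface that is visible of it).
The state is a dict: "t": time; "joint_positions": joint angles; "dq": joint speeds; "joint_torque": joint torques, N m; "tool_pos": TCP position; "tcp_rot": TCP orientation; "wrist_force": force on the tool from outside, world axes, zero at the start; "ft_torque": the same for the moment, N m; "finger_gap": finger opening in m; "grip_force": force on a finger pad.
Only numpy, scipy, OpenCV 4.12 (cv2) and the standard library are available. Lean on these libraries where they do the work, as an engineer would, in place of code of your own. Each camera call takes 0.05 s, during which the arm holds its last target. There are 200 camera calls.

TASK

On the tiled trivet, the blue centre tile stands proud on its springy pad. Take the orange spacer out of its block, slide it upright, foot down to the tray floor, into the one joint beside the blue tile that is wide enough for it (do not force it into a narrow joint), and let go of it there. Then press the blue tile down with the fingertips, firmly but without ramming it, until it is fully down and flush with its neighbours, and finish while still holding it pressed; leave the tapes and the stack of green cups where they are.

Things in the scene. Friction and masses are not known exactly. Their poses are not given: they have to be found in the camera images.
- tray: fixed wooden tray of the trivet, 232 x 232 mm; origin at the centre of its underside, x and y along its sides, z up. Its floor (and so the bottom of all joints) is 12 mm above the origin; the rim reaches 28 mm. It holds a 3 by 3 grid of 14 mm thick tiles at 68 mm pitch along x and y; all but the centre tile have their top 26 mm above the origin; the four corner tiles, white and 64 mm square, belong to the tray
- blue_tile: blue centre tile, 64 x 64 x 14 mm, origin at the centre of its underside (top face 14 mm higher), axes parallel to the tray's. It slides only up and down, and rests 5 mm proud (underside 17 mm above the tray's origin); a spring holds it up with about 3 N, and needs about 8 N when it is fully down, where it meets a hard stop flush with its neighbours (underside 12 mm above the tray's origin). It comes up again when released
- small_tile: fixed white tile, only 48 x 48 x 14 mm, origin at the centre of its underside; it lies next to the blue tile, on any of its four sides (centres 68 mm apart), axes parallel to the tray's. Its joint with the blue tile is 12 mm wide and 14 mm deep: the wide one; the middle of that joint is 38 mm from the blue tile's centre, towards this tile
- side_tile_1: fixed white tile, 64 x 64 x 14 mm, origin at the centre of its underside, next to the blue tile on one of the other three sides; its joint with the blue tile is only 4 mm wide
- side_tile_2: fixed white tile, 64 x 64 x 14 mm, origin at the centre of its underside, next to the blue tile on one of the other three sides; its joint with the blue tile is only 4 mm wide
- side_tile_3: fixed white tile, 64 x 64 x 14 mm, origin at the centre of its underside, next to the blue tile on one of the other three sides; its joint with the blue tile is only 4 mm wide
- spacer_block: fixed light wooden block, 60 x 76 x 24 mm high, origin at the centre of its underside; a slot along its y, 10 mm wide, 43 mm long and 14 mm deep, open at the top, holds the spacer
- spacer: orange plastic spacer, upright in the slot, 40 g (may be 0.7 to 1.4 times that); origin at the centre of its foot, z up. Blade 8 mm thick (x) and 40 mm long (y), tapering to 5 mm at the foot over the lowest 4 mm; from 22 to 52 mm above the foot a grip 12 mm thick (x) and 40 mm long (y). Pinch the grip across x from above, lift it straight up at least 20 mm to clear the slot
- cup_stack: stack of green film cups, 69 x 68 x 65 mm, loose; leave alone; origin at the centre of its underside
- brown_tape: roll of brown tape, 90 mm across, 48 mm high, lying flat, loose; leave alone; origin at the centre of its underside
- masking_tape: roll of masking tape, 103 mm across, 25 mm high, lying flat, loose; leave alone; origin at the centre of its underside

How it is judged:
By the outcome, as a careful person would: the job done as asked, in the order asked, and still so for the second after the job is handed in, while the arm keeps its last pose, push and grip.
It also fails if it takes over 42 s, if anything falls off the work surface, if the arm or the gripper's body presses on something with over 40 N, if the wrist force passes 120 N, or if a joint passes its speed limit or range.

## Working session

There is one attempt and no reset: what is moved stays moved. The work goes in short steps, Python scripts to look and compute and a tool call to move; the robot and the scene stay as the last step left them, time stands still between calls to the robot, and variables do not carry over. Pictures are saved under pics/ and viewed, at most 10 in all, crops included, and the job is handed in when it is done.

Besides the shell and the picture viewer there is one more tool, called after "Request:" as name([rows], argument=value, ...), one row to a line, values as JSON. jog_arm: Moves the arm, as the interface text tells. Its arguments: {"type":"object","properties":{"targets":{"type":"array"},"force":{"type":"number"}},"required":["targets"]}

```bash
mkdir -p pics
cat > h.py <<'E'
import numpy as np, cv2
from rig import sense, optics, job, spotter, arm
def cap(n):
    s=sense(); p,d=optics.capture(n); c=optics.get_calibration(n)
    K=np.array(c["intrinsics"])
    if n=="wrist":
        M=np.array(c["mount"]); Rt=np.array(s["tcp_rot"]); R=Rt@M[:3,:3]; t=Rt@M[:3,3]+np.array(s["tool_pos"])
    else:
        R=np.array(c["R"]).T; t=-R@np.array(c["t"])
    v,u=np.indices(d.shape); rays=np.stack([(u-K[0,2])/K[0,0],(v-K[1,2])/K[1,1],np.ones_like(u)],-1)
    P=(rays*d[...,None])@R.T+t; P[d==0]=np.nan
    return p,d,P,R,t,K
E
python3 - <<'E'
from h import *
s=sense();print({k:np.round(s[k],3).tolist() for k in ("t","tool_pos","tcp_rot","wrist_force","finger_gap")})
p,d,P,R,t,K=cap("top"); cv2.imwrite("pics/top.png",p); np.save("topP.npy",P)
for n in ["tray","blue_tile","small_tile","spacer","spacer_block","cup_stack","brown_tape","masking_tape"]:
    for r in spotter.spot_in(n,"top")[:2]:
        print(n,round(r["p"],2),np.round(R@np.array(r["at"])+t,3), np.round((K@np.array(r["at"])/r["at"][2])[:2]))
p,*_=cap("side"); cv2.imwrite("pics/side.png",p)
E
```

```text
{'t': 0.0, 'tool_pos': [0.269, 0.591, 0.404], 'tcp_rot': [[-0.91, 0.415, -0.001], [0.415, 0.91, -0.002], [-0.0, -0.002, -1.0]], 'wrist_force': [0.227, -0.674, 0.353], 'finger_gap': 0.085}
tray 0.83 [0.528 0.01  0.024] [266. 201.]
tray 0.64 [0.534 0.083 0.026] [239. 198.]
blue_tile 0.94 [0.52  0.015 0.033] [264. 203.]
small_tile 0.68 [0.586 0.002 0.026] [270. 180.]
small_tile 0.61 [0.401 0.376 0.038] [124. 246.]
spacer 0.42 [0.59  0.336 0.044] [143. 175.]
spacer_block 0.83 [ 0.474 -0.246  0.024] [363. 222.]
spacer_block 0.35 [0.537 0.085 0.025] [238. 197.]
cup_stack 0.75 [0.592 0.332 0.044] [145. 175.]
cup_stack 0.54 [ 0.516 -0.405  0.022] [422. 208.]
brown_tape 0.56 [0.4   0.376 0.04 ] [124. 247.]
masking_tape 0.7 [ 0.518 -0.404  0.024] [422. 207.]
masking_tape 0.64 [0.453 0.03  0.026] [258. 229.]
```

View pics/top.png

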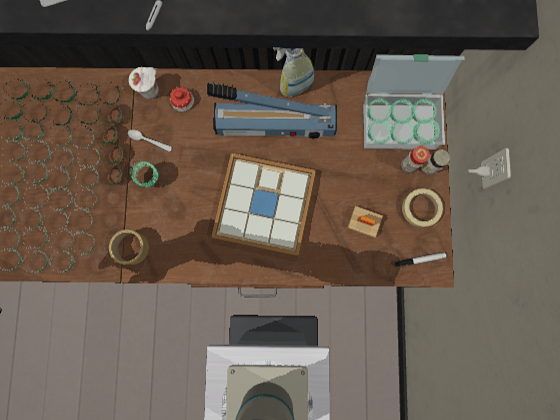

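The top view shows the tray around (264,203), with the small tile on its +x side at (270,180). The block and spacer are at (366,221), the cups at (145,175), and the tapes at (128,247) and (422,208). I'll move above the tray for a closer look.

Request:
jog_arm([
  {"gripper": 60,"tx": 0.35,"ty": -1,"wz": -0.5},
  {"tx": 0.35,"ty": -1,"wz": -0.5},
  {"tx": 0.35,"ty": -1,"wz": -0.5},
  {"tx": 0.35,"ty": -1,"wz": -0.5},
  {"tx": 0.35,"ty": -1,"wz": -0.5},
  {"tx": 0.35,"ty": -1,"wz": -0.5},
  {"tx": 0.35,"ty": -1,"wz": -0.5},
  {"tx": 0.35,"ty": -1,"wz": -0.5},
  {"tx": 0.35,"ty": -1,"wz": -0.5},
  {"tx": 0.35,"ty": -1,"wz": -0.5},
])

```text
$.targets[0]: bad value
```

Request:
jog_arm([
  {"tx": 0.35,"ty": -1,"wz": -0.5},
  {"tx": 0.35,"ty": -1,"wz": -0.5},
  {"tx": 0.35,"ty": -1,"wz": -0.5},
  {"tx": 0.35,"ty": -1,"wz": -0.5},
  {"tx": 0.35,"ty": -1,"wz": -0.7},
  {},
  {},
])

```text
$.targets[0]: bad value
```

Run:
```python
from h import *
print(np.round(optics.get_calibration("wrist")["mount"],3).tolist())
s=sense();print({k:np.round(s[k],3).tolist() for k in ("t","tool_pos","tcp_rot","joint_positions")})
p,d,P,R,t,K=cap("wrist"); cv2.imwrite("pics/w1.png",p); np.savez("w1.npz",p=p,P=P)
for n in ["blue_tile","small_tile","spacer"]:
    for r in spotter.spot_in(n,"wrist")[:2]:
        print(n,round(r["p"],2),np.round(R@np.array(r["at"])+t,3), np.round((K@np.array(r["at"])/r["at"][2])[:2]))
```

```text
[[0.001, -0.954, -0.298, 0.076], [1.0, 0.0, 0.001, -0.001], [-0.0, -0.298, 0.954, 0.031], [0.0, 0.0, 0.0, 1.0]]
{'t': 0.5, 'tool_pos': [0.27, 0.591, 0.405], 'tcp_rot': [[-0.91, 0.415, -0.0], [0.415, 0.91, -0.0], [0.0, -0.0, -1.0]], 'joint_positions': [-69.26, 36.004, 2.207, 86.944, -1.546, 57.083, -1.148]}
```

View pics/w1.png

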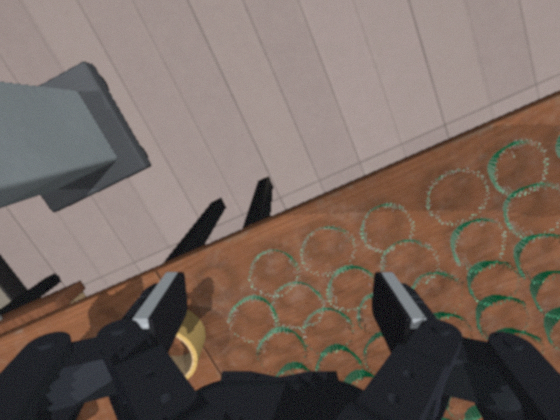

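All fields are required, so the move was refused. The wrist view shows only the floor and the table edge.

Request:
jog_arm([
  {"gripper": 60,"tx": 0.4,"ty": -1,"tz": 0,"wx": 0,"wy": 0,"wz": -0.5},
  {"gripper": 60,"tx": 0.4,"ty": -1,"tz": 0,"wx": 0,"wy": 0,"wz": -0.5},
  {"gripper": 60,"tx": 0.4,"ty": -1,"tz": 0,"wx": 0,"wy": 0,"wz": -0.5},
  {"gripper": 60,"tx": 0.4,"ty": -1,"tz": 0,"wx": 0,"wy": 0,"wz": -0.5},
  {"gripper": 60,"tx": 0.4,"ty": -1,"tz": 0,"wx": 0,"wy": 0,"wz": -0.5},
  {"gripper": 60,"tx": 0.4,"ty": -1,"tz": 0,"wx": 0,"wy": 0,"wz": -0.5},
  {"gripper": 60,"tx": 0.4,"ty": -1,"tz": 0,"wx": 0,"wy": 0,"wz": -0.5},
  {"gripper": 60,"tx": 0.4,"ty": -1,"tz": 0,"wx": 0,"wy": 0,"wz": -0.5},
  {"gripper": 60,"tx": 0.4,"ty": -1,"tz": 0,"wx": 0,"wy": 0,"wz": -0.5},
  {"gripper": 60,"tx": 0.4,"ty": -1,"tz": 0,"wx": 0,"wy": 0,"wz": -0.5},
])

```text
t: 1.95
tool_pos: [0.4301, 0.1902, 0.405]
tcp_rot: [[-0.264, 0.964, 0.001], [0.964, 0.264, 0.001], [0.0, 0.001, -1.0]]
wrist_force: [-0.3, 0.4, 0.4]
finger_gap: 0.0599
grip_force: 0.0
```

Request:
jog_arm([
  {"gripper": 60,"tx": 0.4,"ty": -1,"tz": 0,"wx": 0,"wy": 0,"wz": -0.5},
  {"gripper": 60,"tx": 0.4,"ty": -1,"tz": 0,"wx": 0,"wy": 0,"wz": -0.5},
  {"gripper": 60,"tx": 0.4,"ty": -1,"tz": 0,"wx": 0,"wy": 0,"wz": -0.5},
  {"gripper": 60,"tx": 0.4,"ty": -1,"tz": 0,"wx": 0,"wy": 0,"wz": -0.5},
  {"gripper": 60,"tx": 0,"ty": -1,"tz": 0,"wx": 0,"wy": 0,"wz": -0.5},
  {"gripper": 60,"tx": 0,"ty": -1,"tz": 0,"wx": 0,"wy": 0,"wz": -0.2},
  {"gripper": 60,"tx": 0,"ty": 0,"tz": 0,"wx": 0,"wy": 0,"wz": 0},
])

```text
t: 2.82
tool_pos: [0.4934, -0.052, 0.4051]
tcp_rot: [[0.206, 0.979, 0.001], [0.979, -0.206, -0.002], [-0.002, 0.001, -1.0]]
wrist_force: [1.0, 0.5, -0.2]
finger_gap: 0.0599
grip_force: 0.0
```

```bash
cat > look.py <<'E'
import sys
from h import *
tag=sys.argv[1]
s=sense();print({k:np.round(s[k],4).tolist() for k in ("t","tool_pos","tcp_rot","joint_positions","wrist_force")})
p,d,P,R,t,K=cap("wrist"); cv2.imwrite(f"pics/{tag}.png",p); np.savez(tag+".npz",p=p,P=P,d=d,R=R,t=t,K=K)
for n in sys.argv[2:]:
    for r in spotter.spot_in(n,"wrist")[:2]:
        print(n,round(r["p"],2),np.round(R@np.array(r["at"])+t,3), np.round((K@np.array(r["at"])/r["at"][2])[:2]))
E
python3 look.py w2 blue_tile small_tile
```

```text
{'t': 2.825, 'tool_pos': [0.4934, -0.052, 0.4051], 'tcp_rot': [[0.2057, 0.9786, 0.001], [0.9786, -0.2057, -0.0017], [-0.0015, 0.0013, -1.0]], 'joint_positions': [-15.559, 25.2776, 25.9729, 111.5058, -14.8396, 46.3926, 6.6878], 'wrist_force': [1.0257, 0.4692, -0.1817]}
blue_tile 0.7 [0.521 0.016 0.033] [291. 118.]
small_tile 0.59 [0.588 0.007 0.026] [355. 113.]
```

View pics/w2.png

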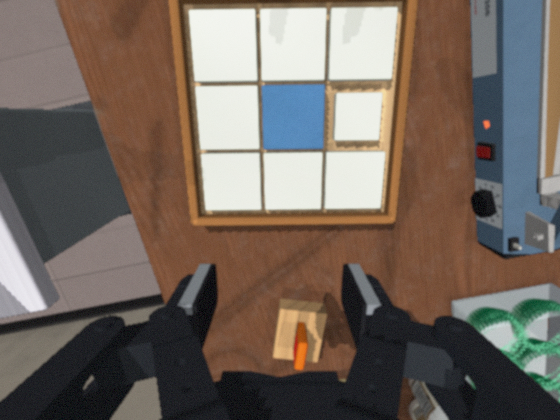

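The wrist view shows the blue tile at (293,117), the small tile to its right at (358,117), and the wide joint at about (329,117). The block and spacer are at (300,335), below the fingers. Next I'll fit the pieces by color.

```bash
cat > fit.py <<'E'
from h import *
def fit(m,P,z,dz=.012,name=""):
    m=cv2.morphologyEx(m.astype(np.uint8),cv2.MORPH_OPEN,np.ones((3,3)))
    n,l,st,_=cv2.connectedComponentsWithStats(m); k=1+np.argmax(st[1:,4])
    Q=P[(l==k)]; Q=Q[np.abs(Q[:,2]-z)<dz]; 
    (c,sz,a)=cv2.minAreaRect((Q[:,:2]*1000).astype(np.float32))
    print(name,len(Q),"rect c",np.round(c,1),"size",np.round(sz,1),"ang",round(a,2),"mean",np.round(Q.mean(0)*1000,1), "zmed",np.round(np.median(Q[:,2])*1000,1)); return l==k
E
python3 - <<'E'
from fit import *
D=np.load("w2.npz");p,P=D["p"],D["P"]
h=cv2.cvtColor(p,cv2.COLOR_BGR2HSV);v,u=np.indices(h.shape[:2]);H,S,V=h[...,0],h[...,1],h[...,2]
fit((abs(H.astype(int)-107)<12)&(S>120)&(v<160)&(u>240)&(u<345)&(v>75),P,.031,name="blue")
fit((S<40)&(V>150)&(u>325)&(u<392)&(v>84)&(v<149),P,.026,name="small")
fit((S<40)&(V>150)&(v<215)&(u>185)&(u<262)&(v>80)&(v<152),P,.026,name="side")
fit((H<14)&(S>190)&(V>150)&(v>315)&(u>280)&(u<320),P,.05,.03,name="orange")
tr=(P[...,2]>.02)&(P[...,2]<.04)&(v<230)&(u>165)&(u<420); fit(tr,P,.027,name="tray")
bl=(P[...,2]>.015)&(P[...,2]<.03)&(v>290)&(u>270)&(u<330); fit(bl,P,.024,name="block")
E
```

```text
blue 3671 rect c [523.1  16.9] size [61.3 61.1] ang 78.77 mean [523.2  17.5  31. ] zmed 31.0
small 2204 rect c [589.7   3.5] size [47.7 47.4] ang 79.39 mean [589.    4.2  25.8] zmed 26.0
side 3848 rect c [456.6  29.3] size [65.1 63.7] ang 78.94 mean [457.1  30.6  25.8] zmed 25.9
orange 182 rect c [ 475.5 -248.7] size [37.6 11.3] ang 55.58 mean [ 477.6 -244.7   57.3] zmed 60.0
tray 6797 rect c [522.7  11.9] size [226.3 236.7] ang 78.82 mean [520.2  -8.1  27.1] zmed 27.6
block 2040 rect c [ 479.2 -252.6] size [77.9 60.3] ang 70.81 mean [ 480.2 -245.7   23.4] zmed 23.8
```

Request:
jog_arm([
  {"gripper": 60,"tx": -0.1,"ty": -0.9,"tz": -0.2,"wx": 0,"wy": 0,"wz": -0.13},
  {"gripper": 60,"tx": -0.1,"ty": -0.9,"tz": -0.2,"wx": 0,"wy": 0,"wz": -0.1},
  {"gripper": 60,"tx": -0.1,"ty": -0.9,"tz": -0.2,"wx": 0,"wy": 0,"wz": -0.1},
  {"gripper": 60,"tx": -0.1,"ty": -0.9,"tz": -0.2,"wx": 0,"wy": 0,"wz": -0.1},
  {"gripper": 60,"tx": -0.1,"ty": -0.9,"tz": -0.2,"wx": 0,"wy": 0,"wz": -0.1},
  {"gripper": 60,"tx": 0,"ty": -0.9,"tz": 0,"wx": 0,"wy": 0,"wz": -0.1},
  {"gripper": 60,"tx": 0,"ty": -0.9,"tz": 0,"wx": 0,"wy": 0,"wz": -0.1},
  {"gripper": 60,"tx": 0,"ty": 0,"tz": 0,"wx": 0,"wy": 0,"wz": 0},
])

```text
t: 3.98
tool_pos: [0.4737, -0.3022, 0.3648]
tcp_rot: [[0.324, 0.946, 0.001], [0.946, -0.324, -0.002], [-0.002, 0.001, -1.0]]
wrist_force: [0.6, 0.5, 0.1]
finger_gap: 0.0601
grip_force: 0.0
```

```bash
python3 look.py w3 spacer
python3 - <<'E'
from fit import *
D=np.load("w3.npz");p,P=D["p"],D["P"]
h=cv2.cvtColor(p,cv2.COLOR_BGR2HSV);H,S,V=h[...,0],h[...,1],h[...,2]
near=np.linalg.norm(P[...,:2]-[.477,-.25],axis=-1)<.06
fit((H<14)&(S>170)&(V>100)&near,P,.06,.004,name="orange top")
fit(near&(P[...,2]>.018)&(P[...,2]<.03),P,.024,.006,name="block")
E
```

```text
{'t': 3.975, 'tool_pos': [0.4737, -0.3022, 0.3648], 'tcp_rot': [[0.3244, 0.9459, 0.0005], [0.9459, -0.3244, -0.0018], [-0.0016, 0.0011, -1.0]], 'joint_positions': [13.4645, 33.6338, 25.0606, 104.2676, -18.8838, 46.1564, 29.1195], 'wrist_force': [0.5809, 0.5457, 0.0777]}
spacer 0.87 [ 0.479 -0.255  0.061] [267. 151.]
orange top 102 rect c [ 484.  -252.9] size [27.4  1.7] ang 70.62 mean [ 484.  -252.8   60.7] zmed 60.9
block 4361 rect c [ 478.6 -253.1] size [76.1 60.1] ang 70.83 mean [ 479.4 -251.1   23.9] zmed 23.9
```

View pics/w3.png

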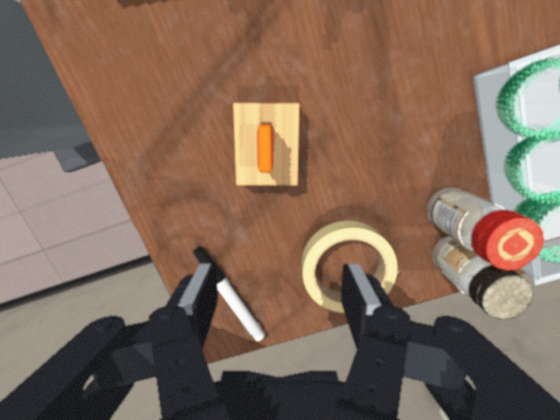

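The block is at (267,145), aligned with the image, and the spacer stands upright at (265,147). I'll refine the position from depth.

Run:
```python
from fit import *
D=np.load("w3.npz");p,P=D["p"],D["P"]
near=np.linalg.norm(P[...,:2]-[.479,-.253],axis=-1)<.05
fit(near&(P[...,2]>.057),P,.062,.006,name="top")
```

```text
top 0 rect c [0. 0.] size [0. 0.] ang 0.0 mean [nan nan nan] zmed nanfit.py:7: RuntimeWarning: Mean of empty slice.
  print(name,len(Q),"rect c",np.round(c,1),"size",np.round(sz,1),"ang",round(a,2),"mean",np.round(Q.mean(0)*1000,1), "zmed",np.round(np.median(Q[:,2])*1000,1)); return l==k
  ret = um.true_divide(
  return _methods._mean(a, axis=axis, dtype=dtype,
  ret = ret.dtype.type(ret / rcount)
```

Run:
```python
from fit import *
D=np.load("w3.npz");p,P,R,t,K=[D[k] for k in("p","P","R","t","K")]
b=p.astype(int); m=(b[...,2]-b[...,0]>120)&(b[...,2]>170); v,u=np.indices(m.shape); m&=(abs(u-266)<25)&(abs(v-147)<40)
print(m.sum(), p[147,265], np.isfinite(P[m][:,2]).mean(), np.nanpercentile(P[m][:,2],[10,50,90]))
ray=np.stack([(u-K[0,2])/K[0,0],(v-K[1,2])/K[1,1],np.ones_like(u)],-1)@R.T
Q=ray*((.062-t[2])/ray[...,2])[...,None]+t
fit(m,Q,.062,name="top")
```

```text
744 [ 39 151 252] 0.9973118279569892 [0.05755421 0.06137199 0.06256633]
top 743 rect c [ 478.3 -252.4] size [39.6 12.8] ang 70.73 mean [ 478.4 -252.1   62. ] zmed 62.0
```

Request:
jog_arm([
  {"gripper": 45,"tx": 0.12,"ty": 0.6,"tz": 0,"wx": 0,"wy": 0,"wz": -0.024},
  {"gripper": 45,"tx": 0,"ty": 0.65,"tz": -0.4,"wx": 0,"wy": 0,"wz": 0},
  {"gripper": 45,"tx": 0,"ty": 0,"tz": -1,"wx": 0,"wy": 0,"wz": 0},
  {"gripper": 45,"tx": 0,"ty": 0,"tz": -1,"wx": 0,"wy": 0,"wz": 0},
  {"gripper": 45,"tx": 0,"ty": 0,"tz": -0.7,"wx": 0,"wy": 0,"wz": 0},
  {"gripper": 45,"tx": 0,"ty": 0,"tz": 0,"wx": 0,"wy": 0,"wz": 0},
])

```text
t: 4.82
tool_pos: [0.4782, -0.2481, 0.2391]
tcp_rot: [[0.324, 0.946, -0.004], [0.946, -0.324, 0.003], [0.002, -0.005, -1.0]]
wrist_force: [-0.0, 0.1, -0.3]
finger_gap: 0.0451
grip_force: 0.0
```

Request:
jog_arm([
  {"gripper": 45,"tx": 0,"ty": 0,"tz": 0,"wx": 0,"wy": 0,"wz": 0},
])

```text
t: 4.95
tool_pos: [0.4791, -0.2498, 0.2416]
tcp_rot: [[0.325, 0.946, 0.001], [0.946, -0.325, -0.0], [0.0, 0.001, -1.0]]
wrist_force: [-0.6, 0.5, -0.1]
finger_gap: 0.045
grip_force: 0.0
```

Request:
jog_arm([
  {"gripper": 45,"tx": -0.01,"ty": -0.065,"tz": -0.4,"wx": 0,"wy": 0,"wz": -0.02},
  {"gripper": 45,"tx": 0,"ty": 0,"tz": -0.4,"wx": 0,"wy": 0,"wz": 0},
  {"gripper": 45,"tx": 0,"ty": 0,"tz": 0,"wx": 0,"wy": 0,"wz": 0},
  {"gripper": 45,"tx": 0,"ty": 0,"tz": 0,"wx": 0,"wy": 0,"wz": 0},
])

```text
t: 5.45
tool_pos: [0.478, -0.2533, 0.2086]
tcp_rot: [[0.33, 0.944, -0.0], [0.944, -0.33, 0.0], [0.0, -0.0, -1.0]]
wrist_force: [0.2, -0.1, 0.8]
finger_gap: 0.0452
grip_force: 0.0
```

Request:
jog_arm([
  {"gripper": 5,"tx": 0,"ty": 0.02,"tz": 0,"wx": 0,"wy": 0,"wz": 0},
  {"gripper": 5,"tx": 0,"ty": 0,"tz": 0,"wx": 0,"wy": 0,"wz": 0},
  {"gripper": 5,"tx": 0,"ty": 0,"tz": 0,"wx": 0,"wy": 0,"wz": 0},
  {"gripper": 5,"tx": 0,"ty": 0,"tz": 0,"wx": 0,"wy": 0,"wz": 0},
  {"gripper": 5,"tx": 0,"ty": 0,"tz": 0,"wx": 0,"wy": 0,"wz": 0},
  {"gripper": 5,"tx": 0,"ty": 0,"tz": 0,"wx": 0,"wy": 0,"wz": 0},
], force=40)

```text
t: 6.2
tool_pos: [0.4782, -0.2524, 0.2091]
tcp_rot: [[0.33, 0.944, 0.001], [0.944, -0.33, -0.0], [0.0, 0.001, -1.0]]
wrist_force: [-0.3, 0.7, 5.5]
finger_gap: 0.0111
grip_force: 41.4
```

Request:
jog_arm([
  {"gripper": 5,"tx": 0,"ty": 0,"tz": 0.4,"wx": 0,"wy": 0,"wz": 0},
  {"gripper": 5,"tx": 0,"ty": 0,"tz": 0.6,"wx": 0,"wy": 0,"wz": 0},
  {"gripper": 5,"tx": 0,"ty": 0,"tz": 0.6,"wx": 0,"wy": 0,"wz": 0},
  {"gripper": 5,"tx": 0.2,"ty": 0.5,"tz": 0.2,"wx": 0,"wy": 0,"wz": 0.1},
  {"gripper": 5,"tx": 0.2,"ty": 0.7,"tz": 0,"wx": 0,"wy": 0,"wz": 0.1},
  {"gripper": 5,"tx": 0.2,"ty": 0.7,"tz": 0,"wx": 0,"wy": 0,"wz": 0.1},
  {"gripper": 5,"tx": 0.25,"ty": 0.7,"tz": 0,"wx": 0,"wy": 0,"wz": 0.1},
  {"gripper": 5,"tx": 0.25,"ty": 0.7,"tz": 0,"wx": 0,"wy": 0,"wz": 0.1},
  {"gripper": 5,"tx": 0.25,"ty": 0.7,"tz": 0,"wx": 0,"wy": 0,"wz": 0.1},
  {"gripper": 5,"tx": 0.25,"ty": 0.7,"tz": 0,"wx": 0,"wy": 0,"wz": 0.1},
])

```text
t: 7.45
tool_pos: [0.5422, -0.0635, 0.2814]
tcp_rot: [[0.212, 0.977, 0.0], [0.977, -0.212, -0.0], [-0.0, 0.0, -1.0]]
wrist_force: [0.1, 0.8, -0.4]
finger_gap: 0.0112
grip_force: 40.7
```

Request:
jog_arm([
  {"gripper": 5,"tx": 0.25,"ty": 0.7,"tz": 0,"wx": 0,"wy": 0,"wz": 0.1},
  {"gripper": 5,"tx": 0.2,"ty": 0.7,"tz": 0,"wx": 0,"wy": 0,"wz": 0},
  {"gripper": 5,"tx": 0,"ty": 0.45,"tz": 0,"wx": 0,"wy": 0,"wz": 0},
  {"gripper": 5,"tx": 0,"ty": 0,"tz": 0,"wx": 0,"wy": 0,"wz": 0},
  {"gripper": 5,"tx": 0,"ty": 0,"tz": 0,"wx": 0,"wy": 0,"wz": 0},
  {"gripper": 5,"tx": 0,"ty": 0,"tz": 0,"wx": 0,"wy": 0,"wz": 0},
])

```text
t: 8.2
tool_pos: [0.5598, 0.0081, 0.2809]
tcp_rot: [[0.197, 0.98, -0.0], [0.98, -0.197, -0.001], [-0.001, 0.0, -1.0]]
wrist_force: [0.2, -0.8, -0.4]
finger_gap: 0.0115
grip_force: 40.7
```

```bash
python3 look.py w4 spacer blue_tile small_tile
python3 - <<'E'
from fit import *
D=np.load("w4.npz");p,P=D["p"],D["P"]
h=cv2.cvtColor(p,cv2.COLOR_BGR2HSV);H,S,V=h[...,0].astype(int),h[...,1],h[...,2]
nr=lambda x,y,r:np.linalg.norm(P[...,:2]-[x,y],axis=-1)<r
fit((abs(H-107)<12)&(S>120)&nr(.523,.017,.055),P,.031,name="blue")
fit((S<50)&(V>130)&nr(.589,.004,.035),P,.026,.004,name="small")
fit((S<50)&(V>130)&nr(.457,.030,.046),P,.026,.004,name="side")
E
```

```text
{'t': 8.2, 'tool_pos': [0.5598, 0.0081, 0.2809], 'tcp_rot': [[0.1973, 0.9803, -0.0], [0.9803, -0.1973, -0.0008], [-0.0007, 0.0001, -1.0]], 'joint_positions': [-18.0093, 40.3835, 22.4402, 108.3114, -24.7401, 36.1002, 8.4944], 'wrist_force': [0.2053, -0.8373, -0.421]}
spacer 0.67 [0.565 0.014 0.13 ] [288. 286.]
blue_tile 0.67 [0.521 0.021 0.032] [223. 218.]
blue_tile 0.3 [ 0.497 -0.032  0.024] [211. 283.]
small_tile 0.73 [0.589 0.01  0.029] [318. 213.]
blue 6996 rect c [523.1  16.7] size [64.2 62.7] ang 78.61 mean [523.1  19.6  30.9] zmed 30.9
small 3929 rect c [589.9   3.6] size [48.1 47.7] ang 78.87 mean [590.2   5.   25.9] zmed 26.0
side 6915 rect c [456.4  30. ] size [63.9 63.8] ang 78.86 mean [457.   31.4  25.8] zmed 25.8
```

View pics/w4.png

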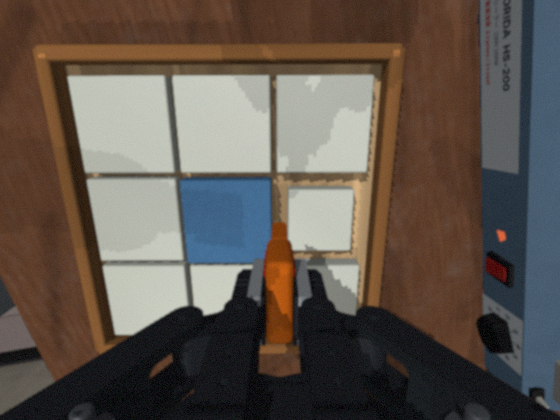

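The wrist view shows the spacer upright in the fingers at (280,285), with its foot at (280,228), just short of and in line with the wide joint at (280,215). I'll check the offset across the joint.

Run:
```python
from h import *
D=np.load("w4.npz");p,P=D["p"],D["P"]
b=p.astype(int);v,u=np.indices(b.shape[:2]); m=(b[...,2]-b[...,0]>100)&(u>250)&(u<305)&(v>215)&(v<350)&(P[...,2]>.07)
a=np.radians(-11.1);ex=np.array([np.cos(a),np.sin(a)]);ey=np.array([-ex[1],ex[0]])
Q=P[m];W=Q[:,:2]-[.56043,.00945]
X,Y=W@ex*1e3,W@ey*1e3
for z0 in np.arange(.07,.14,.006):
    k=(Q[:,2]>z0)&(Q[:,2]<z0+.006)
    if k.sum()>5: print(round(z0,3),k.sum(),"x",np.round(np.percentile(X[k],[2,50,98]),1),"y",np.round(np.percentile(Y[k],[2,50,98]),1))
T=np.array([.5598,.0081])-[.56043,.00945];print("tcp off",T@ex*1e3,T@ey*1e3)
```

```text
0.082 18 x [-2.9 -0.6  2.2] y [17.3 17.6 17.9]
0.088 42 x [-3.  -0.1  2.3] y [17.3 17.7 18.1]
0.094 48 x [-3.4 -0.6  2.2] y [17.3 17.6 18. ]
0.1 52 x [-3.3 -0.4  2.6] y [17.1 17.7 18.1]
0.106 64 x [-4.2 -0.9  2.5] y [17.  17.6 18.2]
0.112 78 x [-5.  -1.3  3. ] y [16.8 17.6 18.1]
0.118 101 x [-5.7 -1.3  2.3] y [16.1 17.6 18.1]
0.124 138 x [-6.4 -1.7  3. ] y [10.7 17.5 18.1]
0.13 1582 x [-5.4 -0.   4.5] y [-19.6   5.1  17.4]
tcp off -0.35830972350515844 -1.4460339353008567
```

Request:
jog_arm([
  {"gripper": 5,"tx": 0.02,"ty": 0.047,"tz": -0.4,"wx": 0,"wy": 0,"wz": 0.028},
  {"gripper": 5,"tx": 0,"ty": 0,"tz": -0.4,"wx": 0,"wy": 0,"wz": 0},
  {"gripper": 5,"tx": 0,"ty": 0,"tz": -0.35,"wx": 0,"wy": 0,"wz": 0},
  {"gripper": 5,"tx": 0,"ty": 0,"tz": 0,"wx": 0,"wy": 0,"wz": 0},
  {"gripper": 5,"tx": 0,"ty": 0,"tz": 0,"wx": 0,"wy": 0,"wz": 0},
  {"gripper": 5,"tx": 0,"ty": 0,"tz": 0,"wx": 0,"wy": 0,"wz": 0},
])

```text
t: 9.15
tool_pos: [0.5611, 0.0114, 0.2352]
tcp_rot: [[0.19, 0.982, 0.001], [0.982, -0.19, -0.0], [0.0, 0.001, -1.0]]
wrist_force: [-0.1, 0.5, -0.1]
finger_gap: 0.0114
grip_force: 40.7
```

Request:
jog_arm([
  {"gripper": 5,"tx": 0,"ty": 0,"tz": -0.15,"wx": 0,"wy": 0,"wz": 0},
  {"gripper": 5,"tx": 0,"ty": 0,"tz": -0.15,"wx": 0,"wy": 0,"wz": 0},
  {"gripper": 5,"tx": 0,"ty": 0,"tz": -0.1,"wx": 0,"wy": 0,"wz": 0},
  {"gripper": 5,"tx": 0,"ty": 0,"tz": 0,"wx": 0,"wy": 0,"wz": 0},
])

```text
t: 9.65
tool_pos: [0.5607, 0.0115, 0.2182]
tcp_rot: [[0.19, 0.982, -0.001], [0.982, -0.19, 0.0], [-0.0, -0.001, -1.0]]
wrist_force: [-0.8, -0.5, -0.2]
finger_gap: 0.0114
grip_force: 40.7
```

Request:
jog_arm([
  {"gripper": 5,"tx": 0,"ty": 0,"tz": -0.08,"wx": 0,"wy": 0,"wz": 0},
  {"gripper": 5,"tx": 0,"ty": 0,"tz": -0.07,"wx": 0,"wy": 0,"wz": 0},
  {"gripper": 5,"tx": 0,"ty": 0,"tz": -0.02,"wx": 0,"wy": 0,"wz": 0},
  {"gripper": 5,"tx": 0,"ty": 0,"tz": 0,"wx": 0,"wy": 0,"wz": 0},
  {"gripper": 5,"tx": 0,"ty": 0,"tz": 0,"wx": 0,"wy": 0,"wz": 0},
])

```text
t: 10.28
tool_pos: [0.5609, 0.0115, 0.212]
tcp_rot: [[0.19, 0.982, 0.0], [0.982, -0.19, 0.0], [0.0, 0.0, -1.0]]
wrist_force: [-1.1, 0.0, -0.5]
finger_gap: 0.0116
grip_force: 40.7
```

Request:
jog_arm([
  {"gripper": 5,"tx": 0,"ty": 0,"tz": -0.02,"wx": 0,"wy": 0,"wz": 0},
  {"gripper": 5,"tx": 0,"ty": 0,"tz": -0.015,"wx": 0,"wy": 0,"wz": 0},
  {"gripper": 5,"tx": 0,"ty": 0,"tz": 0,"wx": 0,"wy": 0,"wz": 0},
  {"gripper": 5,"tx": 0,"ty": 0,"tz": 0,"wx": 0,"wy": 0,"wz": 0},
])

```text
t: 10.78
tool_pos: [0.5609, 0.0115, 0.2111]
tcp_rot: [[0.19, 0.982, 0.0], [0.982, -0.19, 0.0], [0.0, 0.0, -1.0]]
wrist_force: [-1.3, -0.1, 4.8]
finger_gap: 0.0113
grip_force: 41.6
```

The spacer met the floor at the expected height. I'll release it, retreat straight up, then check.

Request:
jog_arm([
  {"gripper": 34,"tx": 0,"ty": 0,"tz": 0,"wx": 0,"wy": 0,"wz": 0},
  {"gripper": 34,"tx": 0,"ty": 0,"tz": 0,"wx": 0,"wy": 0,"wz": 0},
  {"gripper": 34,"tx": 0,"ty": 0,"tz": 0,"wx": 0,"wy": 0,"wz": 0},
  {"gripper": 34,"tx": 0,"ty": 0,"tz": 0.5,"wx": 0,"wy": 0,"wz": 0},
  {"gripper": 34,"tx": 0,"ty": 0,"tz": 0.7,"wx": 0,"wy": 0,"wz": 0},
  {"gripper": 34,"tx": 0,"ty": 0,"tz": 0.7,"wx": 0,"wy": 0,"wz": 0},
  {"gripper": 0,"tx": -0.57,"ty": 0.085,"tz": 0,"wx": 0,"wy": 0,"wz": 0},
  {"gripper": 0,"tx": -0.57,"ty": 0.085,"tz": 0,"wx": 0,"wy": 0,"wz": 0},
  {"gripper": 0,"tx": 0,"ty": 0,"tz": 0,"wx": 0,"wy": 0,"wz": 0},
  {"gripper": 0,"tx": 0,"ty": 0,"tz": 0,"wx": 0,"wy": 0,"wz": 0},
])

```text
t: 12.02
tool_pos: [0.5163, 0.0182, 0.2867]
tcp_rot: [[0.19, 0.982, 0.002], [0.982, -0.19, -0.0], [0.0, 0.002, -1.0]]
wrist_force: [-0.1, 0.4, -0.4]
finger_gap: -0.0
grip_force: 0.0
```

```bash
python3 look.py w5
python3 - <<'E'
from h import *
p,d,P,R,t,K=cap("side"); cv2.imwrite("pics/s5.png",p)
D=np.load("w5.npz");p,P=D["p"],D["P"]
b=p.astype(int); m=(b[...,2]-b[...,0]>100)&(P[...,2]>.045)&(P[...,2]<.075)&(np.linalg.norm(P[...,:2]-[.56,.01],axis=-1)<.04)
a=np.radians(-11.1);ex=np.array([np.cos(a),np.sin(a)]);ey=np.array([-ex[1],ex[0]])
Q=P[m];W=Q[:,:2]-[.56043,.00945];print(m.sum(),np.percentile(W@ex*1e3,[2,50,98]),np.percentile(W@ey*1e3,[2,50,98]),np.percentile(Q[:,2],[50,90,98]))
E
```

```text
{'t': 12.025, 'tool_pos': [0.5163, 0.0182, 0.2867], 'tcp_rot': [[0.1902, 0.9817, 0.0017], [0.9817, -0.1902, -0.0002], [0.0001, 0.0017, -1.0]], 'joint_positions': [-19.8432, 37.2099, 22.2273, 114.8506, -25.1802, 32.4821, 8.8281], 'wrist_force': [-0.1447, 0.4235, -0.4022]}
1282 [-6.36902466 -2.13852012  4.57351599] [-15.63600988   4.25037823  21.52177996] [0.06338147 0.06455132 0.06509281]
```

View pics/w5.png

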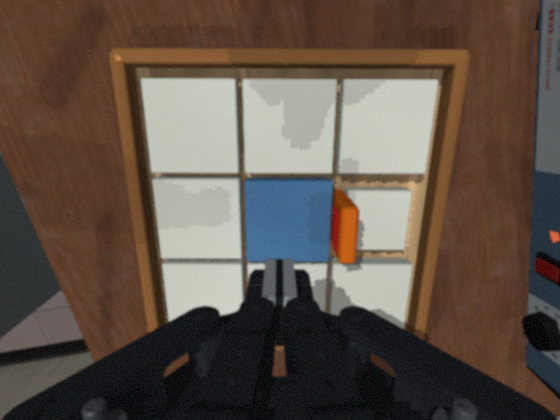

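View pics/s5.png

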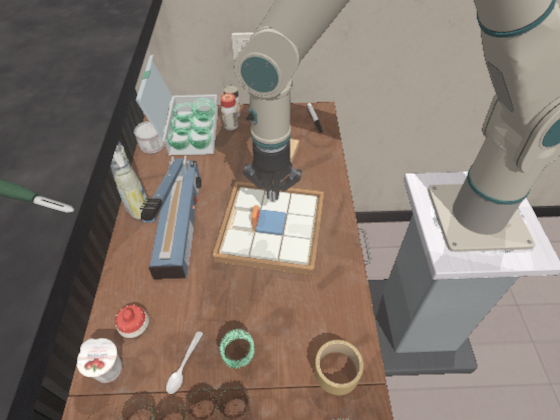

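The spacer stands upright in the wide joint ((345,225) in the wrist view), with its top at 64 mm as expected. The side view confirms it, and the cups and tapes haven't moved. Now I'll press the tile.

Request:
jog_arm([
  {"gripper": 0,"tx": 0,"ty": 0,"tz": -0.5,"wx": 0,"wy": 0,"wz": 0},
  {"gripper": 0,"tx": 0,"ty": 0,"tz": -0.6,"wx": 0,"wy": 0,"wz": 0},
  {"gripper": 0,"tx": 0,"ty": 0,"tz": -0.5,"wx": 0,"wy": 0,"wz": 0},
  {"gripper": 0,"tx": 0,"ty": 0,"tz": -0.25,"wx": 0,"wy": 0,"wz": 0},
  {"gripper": 0,"tx": 0,"ty": 0,"tz": 0,"wx": 0,"wy": 0,"wz": 0},
  {"gripper": 0,"tx": 0,"ty": 0,"tz": 0,"wx": 0,"wy": 0,"wz": 0},
])

```text
t: 12.88
tool_pos: [0.5157, 0.0182, 0.213]
tcp_rot: [[0.19, 0.982, 0.001], [0.982, -0.19, -0.0], [0.0, 0.001, -1.0]]
wrist_force: [0.2, -0.9, -0.7]
finger_gap: -0.0001
grip_force: 0.0
```

Request:
jog_arm([
  {"gripper": 0,"tx": 0,"ty": 0,"tz": -0.1,"wx": 0,"wy": 0,"wz": 0},
  {"gripper": 0,"tx": 0,"ty": 0,"tz": -0.08,"wx": 0,"wy": 0,"wz": 0},
  {"gripper": 0,"tx": 0,"ty": 0,"tz": -0.05,"wx": 0,"wy": 0,"wz": 0},
  {"gripper": 0,"tx": 0,"ty": 0,"tz": -0.05,"wx": 0,"wy": 0,"wz": 0},
  {"gripper": 0,"tx": 0,"ty": 0,"tz": 0,"wx": 0,"wy": 0,"wz": 0},
  {"gripper": 0,"tx": 0,"ty": 0,"tz": 0,"wx": 0,"wy": 0,"wz": 0},
])

```text
t: 13.62
tool_pos: [0.5153, 0.0184, 0.2017]
tcp_rot: [[0.19, 0.982, 0.0], [0.982, -0.19, 0.0], [0.001, 0.0, -1.0]]
wrist_force: [-0.8, -0.0, 6.0]
finger_gap: 0.0004
grip_force: 3.1
```

Request:
jog_arm([
  {"gripper": 0,"tx": 0,"ty": 0,"tz": -0.03,"wx": 0,"wy": 0,"wz": 0},
  {"gripper": 0,"tx": 0,"ty": 0,"tz": -0.03,"wx": 0,"wy": 0,"wz": 0},
  {"gripper": 0,"tx": 0,"ty": 0,"tz": 0,"wx": 0,"wy": 0,"wz": 0},
  {"gripper": 0,"tx": 0,"ty": 0,"tz": 0,"wx": 0,"wy": 0,"wz": 0},
])

```text
t: 14.12
tool_pos: [0.5153, 0.0183, 0.1995]
tcp_rot: [[0.19, 0.982, 0.0], [0.982, -0.19, 0.001], [0.001, 0.0, -1.0]]
wrist_force: [-0.4, 0.8, 7.5]
finger_gap: 0.0
grip_force: 4.1
```

Request:
jog_arm([
  {"gripper": 0,"tx": 0,"ty": 0,"tz": -0.02,"wx": 0,"wy": 0,"wz": 0},
  {"gripper": 0,"tx": 0,"ty": 0,"tz": 0,"wx": 0,"wy": 0,"wz": 0},
  {"gripper": 0,"tx": 0,"ty": 0,"tz": 0,"wx": 0,"wy": 0,"wz": 0},
])

```text
t: 14.5
tool_pos: [0.5152, 0.0183, 0.1994]
tcp_rot: [[0.191, 0.982, 0.001], [0.982, -0.191, 0.001], [0.001, 0.001, -1.0]]
wrist_force: [-2.7, -0.3, 15.1]
finger_gap: 0.0003
grip_force: 7.7
```

Request:
jog_arm([
  {"gripper": 0,"tx": 0,"ty": 0,"tz": -0.008,"wx": 0,"wy": 0,"wz": 0},
  {"gripper": 0,"tx": 0,"ty": 0,"tz": 0,"wx": 0,"wy": 0,"wz": 0},
  {"gripper": 0,"tx": 0,"ty": 0,"tz": 0,"wx": 0,"wy": 0,"wz": 0},
  {"gripper": 0,"tx": 0,"ty": 0,"tz": 0,"wx": 0,"wy": 0,"wz": 0},
])

```text
t: 15.0
tool_pos: [0.5152, 0.0183, 0.1994]
tcp_rot: [[0.191, 0.982, 0.001], [0.982, -0.191, 0.001], [0.001, 0.001, -1.0]]
wrist_force: [-3.6, -0.1, 18.3]
finger_gap: -0.0
grip_force: 9.3
```

```bash
python3 look.py w6
python3 - <<'E'
from h import *
D=np.load("w6.npz");p,P=D["p"],D["P"]
h=cv2.cvtColor(p,cv2.COLOR_BGR2HSV);H,S,V=h[...,0].astype(int),h[...,1],h[...,2]
nr=lambda x,y,r:np.linalg.norm(P[...,:2]-[x,y],axis=-1)<r
m=(abs(H-107)<14)&(S>100)&nr(.523,.017,.045);print("blue z",m.sum(),np.nanmedian(P[m][:,2]))
m=nr(.536,.083,.025);print("neighbour z",m.sum(),np.nanmedian(P[m][:,2]))
b=p.astype(int); m=(b[...,2]-b[...,0]>100)&nr(.56,.01,.04)&(P[...,2]>.045);print("spacer top",m.sum(),np.nanpercentile(P[m][:,2],[50,95]),np.nanmedian(P[m],0))
E
```

```text
{'t': 15.0, 'tool_pos': [0.5152, 0.0183, 0.1994], 'tcp_rot': [[0.1906, 0.9817, 0.0009], [0.9817, -0.1906, 0.0011], [0.0013, 0.0007, -1.0]], 'joint_positions': [-14.8241, 45.3559, 14.7834, 117.0046, -30.2808, 21.2292, 13.2422], 'wrist_force': [-3.6331, -0.0931, 18.3014]}
blue z 14240 0.026273097010111962
neighbour z 10677 0.026039806736415733
spacer top 1554 [0.06378458 0.06478955] [0.56144094 0.02038101 0.06378458]
```

View pics/w6.png

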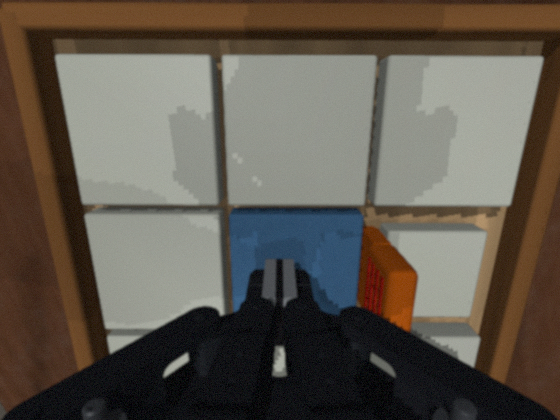

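The blue tile at (295,265) is flush with its neighbours: 26.3 mm against 26.0 mm. The spacer is still seated upright at (385,280), and the push is a steady 18 N.

```bash
python3 -c "
from rig import job
print(job.job_done())"
```

```text
the job is handed in; nothing more can be done
None
```

The job is handed in at about 15 s: the spacer is released and standing upright on the tray floor in the wide joint, and the blue tile is held flush at about 18 N, with the tapes and cups left alone.

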